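# Bring the jug round to the front of the turntable

### The job

Turn the wooden turntable round by pushing on the pegs along its rim, until the white jug with the handle and pouring lip stands at the front, squarely in line with the pointed tongue that sticks out of the stand. Only push: do not take a peg between the fingers, do not touch or lift anything that stands on the tray, and leave the things on the tiles where they are. Finish clear of everything, with the tray at rest and everything on it still standing.

Things in the scene. Friction and masses are not known exactly. Their poses are not given: they have to be found in the camera images.
- stand: Fixed wooden foot of the turntable, 200 mm across, 20 mm high, under the tray. A flat pointed wooden tongue (40 mm wide, 12 mm high) sticks out from under the tray roughly towards the robot, its point 215 mm from the axis. Origin: on the turntable's axis at the work surface, z up. The tongue points along this frame's -x axis: the front. The stand may be yawed.
- tray (a joint): Angle of the round wooden tray about the vertical axis through the stand's origin, rad, positive counter-clockwise from above; over a full turn either way is free. Tray: 300 mm across, 15 mm thick, top face 37 mm above the work surface. 1 to 3 N against a peg's side turns it; it stops where the push stops. At 0, peg0, peg1... stand at 30, 90... degrees from the stand's +x axis.
- jug: Small white ceramic jug with a narrow neck, a pouring lip (at its own -x) and a loop handle (at its own +x), 70 mm tall, 57 mm across the belly, handle out to 51 mm from its axis, mass about 180 g. Stands loose on the tray about 72 mm from the turntable's axis and rides round with it. Origin: centre of its underside.
- cup: White ceramic cup without handle or lip, 45 mm tall, 68 mm across its rim, wider and lower than the jug, standing loose on the tray beside the jug. Origin: centre of its underside.
- caddy: Round steel pot scrubber holder, 58 mm across and 48 mm tall, with a grey scrubber's knob showing above it to 70 mm. Stands loose on the tray. Origin: centre of its underside.
- bowl: Empty blue plastic bowl, 130 mm across, 50 mm tall, on the tiles beside the turntable. Origin: centre of its underside.
- rolling_pin: Short wooden rolling pin, 270 mm long with its handles, 44 mm thick, lying on the tiles along its own y axis. Origin: under its middle.
- clip: White plastic drying rack clip: a 100 x 28 x 10 mm bar with four upright pegs to 34 mm and a hook at one end, on the tiles. Origin: under the middle of the bar.
- soap: Clear plastic soap bottle, 60 mm across, 160 mm tall, on the tiles. Origin: centre of its underside.
- brush: Dish brush lying on the tiles. Origin: at its underside.
- peg0 (a point): Top centre, 92 mm above the work surface, of one of six identical upright wooden pegs, 14 mm in diameter, 55 mm tall, standing on the tray every 60 degrees on a circle of 138 mm radius near its rim. Turns with the tray.
- peg1 (a point): Top centre, 92 mm above the work surface, of one of six identical upright wooden pegs, 14 mm in diameter, 55 mm tall, standing on the tray every 60 degrees on a circle of 138 mm radius near its rim. Turns with the tray.
- peg2 (a point): Top centre, 92 mm above the work surface, of one of six identical upright wooden pegs, 14 mm in diameter, 55 mm tall, standing on the tray every 60 degrees on a circle of 138 mm radius near its rim. Turns with the tray.
- peg3 (a point): Top centre, 92 mm above the work surface, of one of six identical upright wooden pegs, 14 mm in diameter, 55 mm tall, standing on the tray every 60 degrees on a circle of 138 mm radius near its rim. Turns with the tray.
- peg4 (a point): Top centre, 92 mm above the work surface, of one of six identical upright wooden pegs, 14 mm in diameter, 55 mm tall, standing on the tray every 60 degrees on a circle of 138 mm radius near its rim. Turns with the tray.
- peg5 (a point): Top centre, 92 mm above the work surface, of one of six identical upright wooden pegs, 14 mm in diameter, 55 mm tall, standing on the tray every 60 degrees on a circle of 138 mm radius near its rim. Turns with the tray.
There are look-alikes about, which are no part of the job. Leave any orange look-alike of the cup alone. Leave any turquoise look-alike of the jug alone.

How it is judged:
By the outcome, as a careful person would: the job done as asked, in the order asked, and still so for the second after the job is handed in, with the robot touching nothing.
It also fails if it takes over 64 s, if anything falls off the work surface, if the arm or the gripper's body presses on something with over 40 N, if the wrist force passes 120 N, or if a joint passes its speed limit or range.

### The arm

A 6-joint arm with a two-finger parallel gripper is mounted at the origin on the work surface. World frame = base frame: x ahead of the robot, y to its left, z up, the work surface at z = 0. Lengths are in m, angles in degrees, forces in N, time in s.
With the tool pointing down it reaches from about 0.375 to 0.9 m from the base axis. Payload 3.1 kg.
Tool frame: the origin (TCP) lies at the very end of the fingers, on their centre line; the grasp point (between the pads) lies 19 mm behind it; z points along the fingers, y is the direction in which the jaws open and shut (so a half turn about z gives the same grasp; the last joint's range is limited). The gripper opens to 87 mm and grips with 3 to 60 N. Pads are 19 mm wide; open, the fingers measure 117 mm over their backs; the gripper's body (75 mm by 190 mm) begins 51 mm behind the grasp point.
Start: joints at [56.694, 30.224, 82.088, -0, 67.689, -10.227], TCP at [0.245, 0.575, 0.2] pointing down, gripper open.
Joint ranges: [-176.69, 176.69], [-43.24, 126.21], [12.49, 139.97], [-82, 262], [0, 151.66], [-163.58, 163.58]. Speed limits (degrees/s): [159.86, 159.86, 180, 180, 180, 180].

### API

Orientations are given as a 3x3 rotation matrix whose columns are the frame's x, y, z axes.
In Python, from rig import read_state, capture, hand_in gives the robot as it stands. The module is installed in compiled form; this text tells all that it offers.
- The arm moves only by the tool send_rows, never from a script. Its argument "moves" is one flat list of numbers, 7 for each row, row after row: the turn, a rotation vector about the world's x, y, z in degrees, then the shift along the world's x, y, z in cm, then the gripper's target within -1 to 1 (fully open at 1, half-way at 0, shut at -1). In form: [rx, ry, rz, tx, ty, tz, hand, rx, ry, rz, tx, ty, tz, hand, ...]. A call has 1 to 20 rows; each row shifts and turns the commanded pose from where the row before left it; what a row does not reach is not made up. A row lasts 1/10 s, in which the tool goes at most 50 mm and 8.59 degrees, less where a joint would pass 70% of its speed; a pose out of reach is approached as far as the arm can. A call with a gripper value outside its range is refused whole. The fingers move at their own pace and stop on an object; the grip force is fixed at half the most. Time passes only in rows, so rows that do not move let the fingers close. It gives the time, the measured TCP pose, the force and the opening at its end, in the units of the state.
- read_state(): the state, without advancing time (a new reading comes with each control period).
- capture(name): name is "scene" or "top" or "wrist"; returns a dict with "pixels" (400x640x3 uint8, red, green, blue), "vertical_fov" (degrees; the focal length in pixels is half the picture's height over the tangent of half this angle, whatever the lens; pixels are square), "cx", "cy" (the principal point, pixels), "rvec" (rotation vector, rad) and "tvec" (3), from world to camera coordinates, as OpenCV has them. Camera axes: x right, y down, z forward; pixel columns grow to the right and rows downward; lengths in m; the calibration is good to about 2 mm. A picture is of the moment at which its call begins. There is no depth.
- hand_in(): hands the job in, once; it reports no verdict.
The state is a dict: "time_s": time; "joint_positions": joint angles; "qvel": joint speeds; "tau": joint torques, N m; "position": TCP position; "tcp_rot": TCP orientation; "force": force on the tool from outside, world axes, zero at the start; "moment": the same for the moment, N m; "opening": opening from 0.0 (shut) to 1.0 (fully open).
Only numpy, scipy, OpenCV 4.12 (cv2) and the standard library are available. Lean on these libraries where they do the work, as an engineer would, in place of code of your own. Each camera call takes 0.05 s, during which the arm holds its last target.

## Working session

There is one attempt and no reset: what is moved stays moved. The work goes in short steps, Python scripts to look and compute and a tool call to move; the robot and the scene stay as the last step left them, time stands still between calls to the robot, and variables do not carry over. Pictures are saved under pics/ and viewed, and the job is handed in when it is done.

Besides the shell and the picture viewer there is one more tool, called after "Call:" by a JSON object that holds its "op" and its "data", one argument or row to a line. send_rows: Moves the arm, as the interface text tells. Its arguments: {"type":"object","properties":{"moves":{"type":"array","items":{"type":"number"}}},"required":["moves"]}

```bash
mkdir -p pics
cat > h.py <<'E'
import numpy as np,cv2,pickle
from rig import *
def cap(n,tag):
    c=capture(n); pickle.dump(c,open(f'pics/{tag}.pkl','wb')); cv2.imwrite(f'pics/{tag}.png',c['pixels'][:,:,::-1]); return c
def KRt(c):
    f=200/np.tan(np.radians(c['vertical_fov'])/2)
    return np.array([[f,0,c['cx']],[0,f,c['cy']],[0,0,1]]),cv2.Rodrigues(np.array(c['rvec'],float))[0],np.array(c['tvec'],float).ravel()
def onplane(c,uv,z):
    K,R,t=KRt(c); C=-R.T@t
    uv=np.atleast_2d(uv).astype(float); d=(R.T@np.linalg.inv(K)@np.c_[uv,np.ones(len(uv))].T).T
    return C+d*((z-C[2])/d[:,2])[:,None]
def proj(c,P):
    K,R,t=KRt(c); q=(K@(R@np.atleast_2d(P).T+t[:,None])).T; return q[:,:2]/q[:,2:]
def load(tag): return pickle.load(open(f'pics/{tag}.pkl','rb'))
E
python3 - <<'E'
from h import *
for n in ['scene','top','wrist']:
    c=cap(n,n+'0'); K,R,t=KRt(c); print(n,-R.T@t,K[0,0])
s=read_state();print(s['time_s'],s['position'],s['tcp_rot'],s['force'])
E
```

```text
scene [1.4980732  0.69444389 1.08033987] 450.64654452485274
top [0.21055931 0.04085421 1.582495  ] 496.2208283420558
wrist [0.17019793 0.60716346 0.38346609] 343.28425866492654
0.15 [0.24464059 0.57448686 0.1994832 ] [[-9.19967633e-01  3.91993279e-01 -9.07621647e-04]
 [ 3.91994227e-01  9.19966600e-01 -1.40758078e-03]
 [ 2.83219396e-04 -1.65071120e-03 -9.99998597e-01]] [0.61227811 0.41693361 0.13945749]
```

View pics/scene0.png

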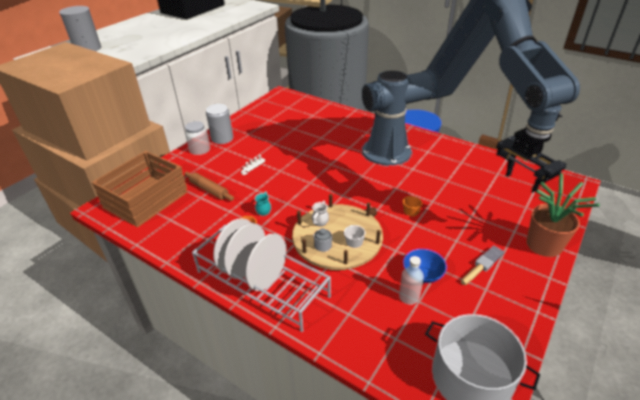

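View pics/top0.png

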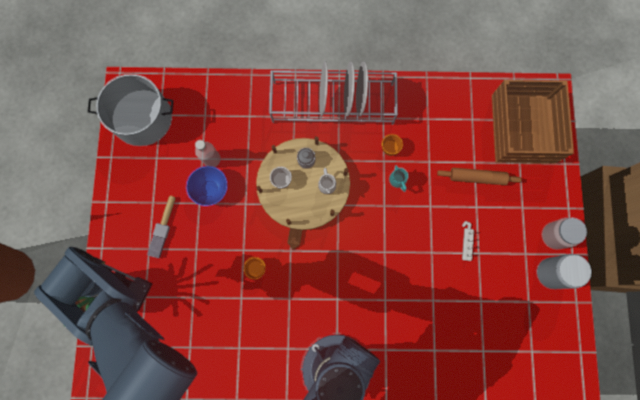

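View pics/wrist0.png

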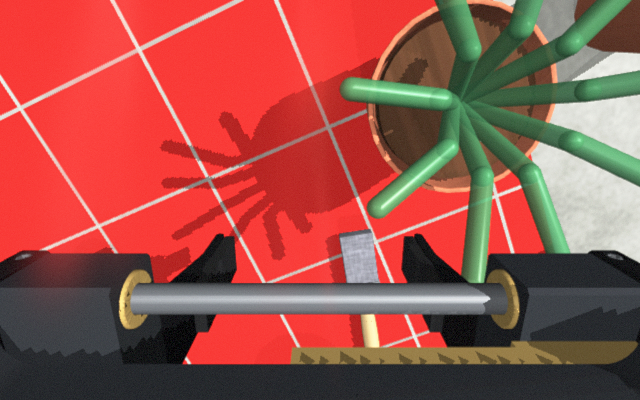

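Run:
```python
from h import *
c=load('top0');p=c['pixels'][:,:,::-1]
a=p[125:265,235:435]
cv2.imwrite('pics/crop_t.png',cv2.resize(a,None,fx=4,fy=4,interpolation=cv2.INTER_CUBIC))
c2=load('scene0');p2=c2['pixels'][:,:,::-1]
cv2.imwrite('pics/crop_s.png',cv2.resize(p2[175:285,240:440],None,fx=4,fy=4,interpolation=cv2.INTER_CUBIC))
# tray: wood colour ellipse
hsv=cv2.cvtColor(p,cv2.COLOR_BGR2HSV)
print(hsv[195,300],hsv[150,330],hsv[238,296],hsv[183,327])
m=cv2.inRange(hsv,(12,50,100),(28,190,255)); m[:125]=0;m[250:]=0;m[:,:245]=0;m[:,360:]=0
m=cv2.morphologyEx(m,cv2.MORPH_OPEN,np.ones((3,3)))
cs,_=cv2.findContours(m,cv2.RETR_EXTERNAL,cv2.CHAIN_APPROX_NONE)
k=max(cs,key=cv2.contourArea)
h=cv2.convexHull(k)[:,0]
w=onplane(c,h,0.037)
(x,y),r=cv2.minEnclosingCircle(w[:,:2].astype(np.float32));print('circ',x,y,r)
A=np.c_[2*w[:,:2],np.ones(len(w))];s=np.linalg.lstsq(A,(w[:,:2]**2).sum(1),rcond=None)[0];print(s,np.sqrt(s[2]+s[0]**2+s[1]**2))
```

```text
[ 19  95 174] [ 19 101 164] [ 11 157  91] [ 13  19 124]
circ 0.5744740962982178 0.11115982383489609 0.15092816948890686
[ 0.57484015  0.11102481 -0.32054698] 0.14906616933152808
```

View pics/crop_t.png

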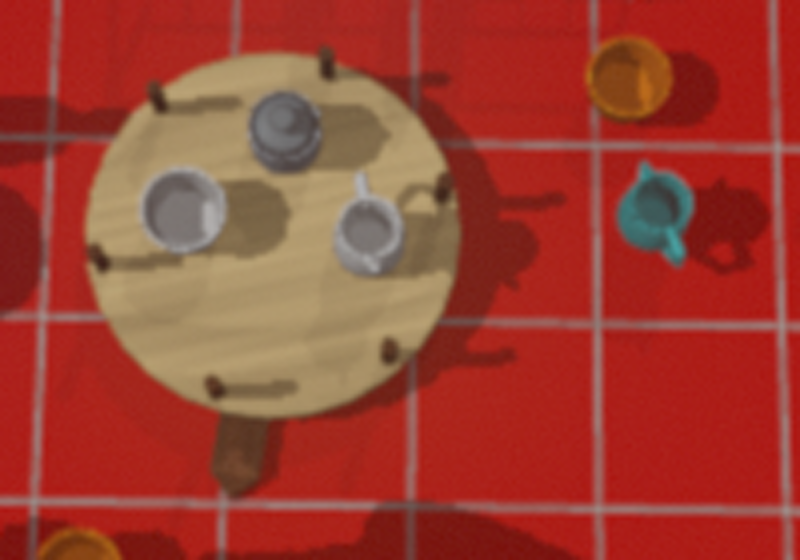

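View pics/crop_s.png

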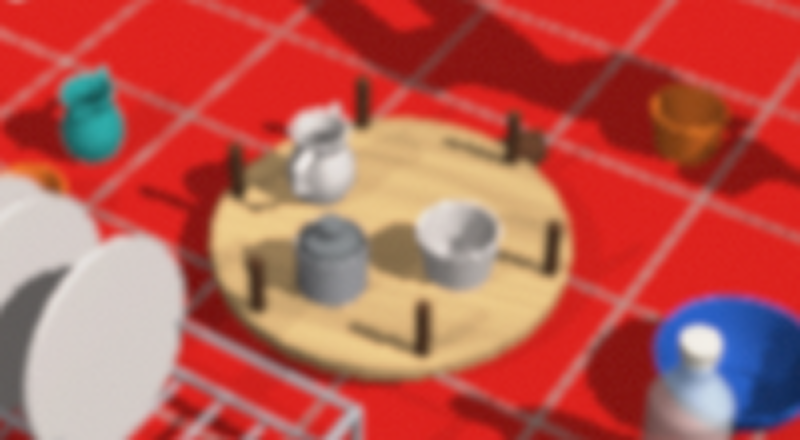

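Run:
```python
from h import *
c=load('top0');s=load('scene0')
A=np.array([0.5748,0.111])
def T(u,v): return [235+u/4-.375,125+v/4-.375]
def S(u,v): return [240+u/4-.375,175+v/4-.375]
def pol(P): d=P[:,:2]-A; return np.c_[P[:,:2],np.hypot(*d.T)*1000,np.degrees(np.arctan2(d[:,1],d[:,0]))].round(3)
print('pegs top',pol(onplane(c,[T(*q) for q in [(153,85),(326,50),(444,180),(391,343),(212,380),(95,248)]],.092)))
print('pegs scene',pol(onplane(s,[S(*q) for q in [(423,304),(257,262),(237,149),(362,81),(514,117),(553,226)]],.092)))
print('tip',pol(onplane(c,[T(235,498)],.012)))
print('tongue mid at tray edge',pol(onplane(c,[T(244,420)],.012)))
print('jug rim',pol(onplane(c,[T(368,226)],.107)), 'belly',pol(onplane(c,[T(369,236)],.07)))
print('handle, lip',onplane(c,[T(362,178),T(376,266)],.1))
print('jug scene belly',pol(onplane(s,[S(325,172)],.065)))
print('cup',pol(onplane(c,[T(183,205)],.082)),'caddy',pol(onplane(c,[T(285,120)],.1)))
# tongue mask
p=c['pixels'][:,:,::-1];hsv=cv2.cvtColor(p,cv2.COLOR_BGR2HSV)
m=cv2.inRange(hsv,(6,60,40),(25,185,140));m[:229]=0;m[251:]=0;m[:,:285]=0;m[:,:]=m;m[:,306:]=0
for v in range(228,251):
    u=np.where(m[v])[0]
    if len(u):print(v,u.min(),u.max(),onplane(c,[[u.mean(),v]],.012)[0,:2].round(4))
# bowl, soap, orange things
print('others',onplane(c,[[207,186],[255,268],[400,178],[392,145],[203,158]],.03)[:,:2].round(3))
```

```text
pegs top [[ 6.79000e-01  2.05000e-01  1.40201e+02  4.21880e+01]
 [ 7.09000e-01  7.00000e-02  1.40583e+02 -1.68080e+01]
 [ 6.05000e-01 -2.30000e-02  1.37353e+02 -7.71790e+01]
 [ 4.76000e-01  1.70000e-02  1.36242e+02 -1.36277e+02]
 [ 4.46000e-01  1.52000e-01  1.35375e+02  1.62174e+02]
 [ 5.47000e-01  2.45000e-01  1.37034e+02  1.01550e+02]]
pegs scene [[ 6.76000e-01  2.08000e-01  1.39860e+02  4.38650e+01]
 [ 7.07000e-01  7.60000e-02  1.36712e+02 -1.49310e+01]
 [ 6.07000e-01 -1.60000e-02  1.31178e+02 -7.58220e+01]
 [ 4.75000e-01  2.30000e-02  1.33247e+02 -1.38498e+02]
 [ 4.47000e-01  1.58000e-01  1.36694e+02  1.59814e+02]
 [ 5.47000e-01  2.50000e-01  1.41584e+02  1.01267e+02]]
tip [[3.64000e-01 1.38000e-01 2.12033e+02 1.72796e+02]]
tongue mid at tray edge [[4.27000e-01 1.32000e-01 1.49618e+02 1.71917e+02]]
jug rim [[ 5.6400e-01  3.6000e-02  7.6150e+01 -9.8019e+01]] belly [[ 5.6500e-01  3.5000e-02  7.7045e+01 -9.7295e+01]]
handle, lip [[0.60382887 0.04068285 0.1       ]
 [0.53452346 0.0290542  0.1       ]]
jug scene belly [[ 5.6600e-01  4.5000e-02  6.6954e+01 -9.7161e+01]]
cup [[ 0.585  0.18  69.36  81.642]] caddy [[ 0.649  0.101 75.274 -7.617]]
229 290 305 [0.4288 0.1261]
230 290 302 [0.4255 0.1308]
231 290 301 [0.4222 0.1323]
232 289 301 [0.419  0.1338]
233 289 301 [0.4158 0.1338]
234 289 301 [0.4126 0.1337]
235 289 301 [0.4094 0.1336]
236 289 300 [0.4062 0.1351]
237 288 300 [0.403  0.1366]
238 288 300 [0.3998 0.1365]
239 288 300 [0.3966 0.1364]
240 288 300 [0.3934 0.1364]
241 288 299 [0.3902 0.1379]
242 288 299 [0.387  0.1378]
243 288 299 [0.3839 0.1377]
244 289 299 [0.3807 0.136 ]
245 290 298 [0.3775 0.136 ]
246 290 297 [0.3743 0.1375]
247 291 295 [0.3711 0.139 ]
248 291 294 [0.368  0.1405]
others [[ 0.561  0.418]
 [ 0.303  0.254]
 [ 0.596 -0.201]
 [ 0.707 -0.177]
 [ 0.654  0.437]]
```

Candidates in the top view: the white jug at (327,183), with handle and lip; the white cup at (280,178), with neither; the steel caddy at (306,157); and the turquoise jug at (400,178), off the tray. The crops confirm that (327,183) is the jug. It sits at about -97.5° and the tongue at about 172.5°, so the tray must turn about 90° clockwise. I'll push the peg at -77° with the fingers closed.

Call:
{"op": "send_rows", "data": {
  "moves": [0,0,3.2,2.5,-3.7,0,-1,0,0,3.2,2.5,-3.7,0,-1,0,0,3.2,2.5,-3.7,0,-1,0,0,3.2,2.5,-3.7,0,-1,0,0,3.2,2.5,-3.7,0,-1,0,0,3.2,2.5,-3.7,0,-1,0,0,3.2,2.5,-3.7,0,-1,0,0,3.2,2.5,-3.7,0,-1,0,0,3.2,2.5,-3.7,0,-1,0,0,3.2,2.5,-3.7,0,-1,0,0,3.2,2.5,-3.7,0,-1,0,0,3.2,2.5,-3.7,0,-1,0,0,3.2,2.5,-3.7,0,-1,0,0,3.2,2.5,-3.7,0,-1,0,0,3.2,2.5,-3.7,0,-1,0,0,3.2,2.5,-3.7,0,-1,0,0,0,0,0,0,-1,0,0,0,0,0,0,-1]
}}

```text
time_s: 1.95
position: [0.6447, -0.0178, 0.1994]
tcp_rot: [[-0.883, -0.469, -0.002], [-0.469, 0.883, 0.001], [0.001, 0.002, -1.0]]
force: [-0.6, -0.5, -0.3]
opening: 0.005
```

Run:
```python
from h import *
for n in ['top','wrist','scene']: cap(n,n+'1')
s=read_state();r=np.array(s['tcp_rot']);print(s['time_s'],s['position'],np.degrees(np.arctan2(r[1,1],r[0,1])),s['joint_positions'],s['opening'],s['force'])
```

```text
2.1 [ 0.64376079 -0.01560964  0.19992964] 118.18191562903554 [-1.13257272e+01  3.17791616e+01  7.91263785e+01  2.24821143e-02
  6.91955742e+01 -1.29515692e+02] 0.0033909379092694693 [-0.41804813  0.62764422  0.52407681]
```

View pics/wrist1.png

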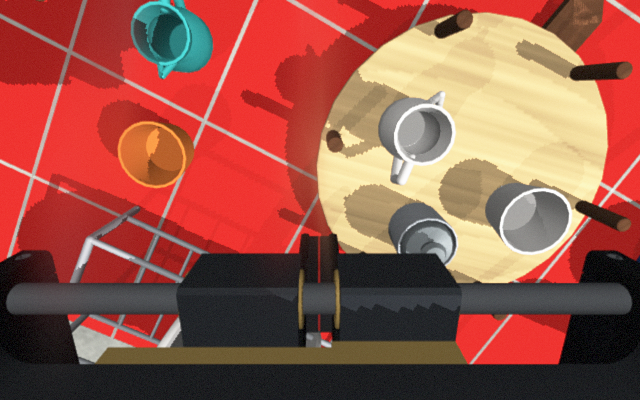

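View pics/top1.png

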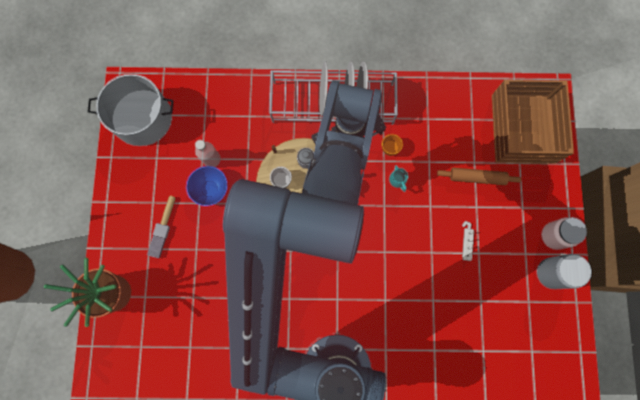

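Run:
```python
from h import *
c=load('wrist1');p=c['pixels'][:,:,::-1]
cv2.imwrite('pics/w1crop.png',cv2.resize(p[0:280,300:640],(800,659))[:600])
hsv=cv2.cvtColor(p,cv2.COLOR_BGR2HSV)
m=cv2.inRange(hsv,(12,40,90),(30,190,255));m[255:]=0;m[:,:300]=0
m=cv2.morphologyEx(m,cv2.MORPH_OPEN,np.ones((5,5)))
cs,_=cv2.findContours(m,cv2.RETR_EXTERNAL,cv2.CHAIN_APPROX_NONE)
k=max(cs,key=cv2.contourArea);h=cv2.convexHull(k)[:,0]
print(cv2.contourArea(k))
# robust circle fit on hull points
h=h[(h[:,1]<245)]
w=onplane(c,h,.037)[:,:2]
g=np.ones(len(w),bool)
for i in range(8):
    A=np.c_[2*w[g],np.ones(g.sum())];s=np.linalg.lstsq(A,(w[g]**2).sum(1),rcond=None)[0]
    R=np.sqrt(s[2]+s[:2]@s[:2]);e=np.abs(np.hypot(*(w-s[:2]).T)-R);g=e<max(.003,np.median(e)*2)
print(s[:2],R,g.sum(),len(g))
A=s[:2]
def pol(P): d=P[:,:2]-A; return np.c_[P[:,:2],np.hypot(*d.T)*1000,np.degrees(np.arctan2(d[:,1],d[:,0]))].round(3)
# jug rim, ellipse center approx (424,130)
print('rim',pol(onplane(c,[[421,130]],.107)))
print('pegs',pol(onplane(c,[[334,140],[461,22],[622,70],[622,222]],.092)))
```

```text
48943.0
[0.57547579 0.11216109] 0.14829593433387606 44 44
rim [[ 5.6200e-01  3.2000e-02  8.1431e+01 -9.9761e+01]]
pegs [[ 6.03000e-01 -2.40000e-02  1.38718e+02 -7.86350e+01]
 [ 4.77000e-01  1.90000e-02  1.35409e+02 -1.36361e+02]
 [ 4.45000e-01  1.52000e-01  1.36104e+02  1.62777e+02]
 [ 5.44000e-01  2.44000e-01  1.35284e+02  1.03245e+02]]
```

View pics/w1crop.png

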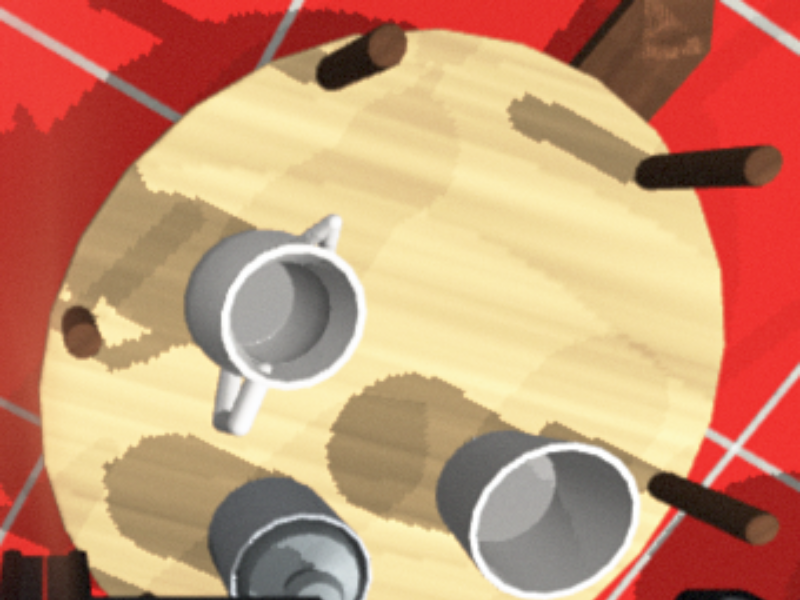

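Run:
```python
from h import *
A=np.array([.5752,.1117])
s=read_state();p=np.array(s['position'][:2]);r=np.array(s['tcp_rot']);print(p,np.degrees(np.arctan2(*(p-A)[::-1])),np.hypot(*(p-A)))
def rows(p,a0,a1,st,R=.143):
    o=[];q=p.copy()
    n=round(abs(a1-a0)/st)
    for a in np.linspace(a0,a1,n+1)[1:]:
        t=A+R*np.array([np.cos(np.radians(a)),np.sin(np.radians(a))]); d=((t-q)*100).round(2); q=q+d/100
        o+=[0,0,-st,d[0],d[1],0,-1]
    return o,q
o,q=rows(p,-62,-102,2);print([float(x) for x in o])
o,q=rows(q,-102,-142,2);print([float(x) for x in o],q)
c=load('wrist1');w=onplane(c,[[424.5,133.5]],.107)[0,:2]-A;print(np.hypot(*w),np.degrees(np.arctan2(w[1],w[0])))
```

```text
[ 0.64376079 -0.01560964] -61.695949760394676 0.14459711842034959
[0.0, 0.0, -2.0, -0.59, -0.12, 0.0, -1.0, 0.0, 0.0, -2.0, -0.45, -0.21, 0.0, -1.0, 0.0, 0.0, -2.0, -0.46, -0.2, 0.0, -1.0, 0.0, 0.0, -2.0, -0.47, -0.18, 0.0, -1.0, 0.0, 0.0, -2.0, -0.47, -0.16, 0.0, -1.0, 0.0, 0.0, -2.0, -0.47, -0.15, 0.0, -1.0, 0.0, 0.0, -2.0, -0.49, -0.12, 0.0, -1.0, 0.0, 0.0, -2.0, -0.48, -0.12, 0.0, -1.0, 0.0, 0.0, -2.0, -0.49, -0.09, 0.0, -1.0, 0.0, 0.0, -2.0, -0.5, -0.08, 0.0, -1.0, 0.0, 0.0, -2.0, -0.49, -0.06, 0.0, -1.0, 0.0, 0.0, -2.0, -0.5, -0.04, 0.0, -1.0, 0.0, 0.0, -2.0, -0.5, -0.03, 0.0, -1.0, 0.0, 0.0, -2.0, -0.5, -0.01, 0.0, -1.0, 0.0, 0.0, -2.0, -0.5, 0.01, 0.0, -1.0, 0.0, 0.0, -2.0, -0.49, 0.03, 0.0, -1.0, 0.0, 0.0, -2.0, -0.5, 0.04, 0.0, -1.0, 0.0, 0.0, -2.0, -0.5, 0.06, 0.0, -1.0, 0.0, 0.0, -2.0, -0.49, 0.08, 0.0, -1.0, 0.0, 0.0, -2.0, -0.49, 0.09, 0.0, -1.0]
[0.0, 0.0, -2.0, -0.49, 0.12, 0.0, -1.0, 0.0, 0.0, -2.0, -0.48, 0.12, 0.0, -1.0, 0.0, 0.0, -2.0, -0.48, 0.15, 0.0, -1.0, 0.0, 0.0, -2.0, -0.47, 0.16, 0.0, -1.0, 0.0, 0.0, -2.0, -0.46, 0.18, 0.0, -1.0, 0.0, 0.0, -2.0, -0.46, 0.2, 0.0, -1.0, 0.0, 0.0, -2.0, -0.45, 0.21, 0.0, -1.0, 0.0, 0.0, -2.0, -0.45, 0.22, 0.0, -1.0, 0.0, 0.0, -2.0, -0.44, 0.25, 0.0, -1.0, 0.0, 0.0, -2.0, -0.42, 0.25, 0.0, -1.0, 0.0, 0.0, -2.0, -0.42, 0.28, 0.0, -1.0, 0.0, 0.0, -2.0, -0.41, 0.28, 0.0, -1.0, 0.0, 0.0, -2.0, -0.4, 0.3, 0.0, -1.0, 0.0, 0.0, -2.0, -0.39, 0.32, 0.0, -1.0, 0.0, 0.0, -2.0, -0.37, 0.32, 0.0, -1.0, 0.0, 0.0, -2.0, -0.37, 0.34, 0.0, -1.0, 0.0, 0.0, -2.0, -0.35, 0.36, 0.0, -1.0, 0.0, 0.0, -2.0, -0.34, 0.36, 0.0, -1.0, 0.0, 0.0, -2.0, -0.33, 0.38, 0.0, -1.0, 0.0, 0.0, -2.0, -0.31, 0.39, 0.0, -1.0] [0.46256079 0.02369036]
0.07683213291096921 -99.3800855826366
```

Call:
{"op": "send_rows", "data": {
  "moves": [0,0,0,0,0,-4.4,-1,0,0,0,0,0,-4.4,-1,0,0,0,0,0,-4.4,-1,0,0,0,0,0,0,-1]
}}

```text
time_s: 2.5
position: [0.6385, -0.0143, 0.0621]
tcp_rot: [[-0.881, -0.473, -0.015], [-0.473, 0.881, 0.003], [0.012, 0.01, -1.0]]
force: [-0.8, 0.7, 1.0]
opening: 0.004
```

Call:
{"op": "send_rows", "data": {
  "moves": [0,0,-2,-0.59,-0.12,0,-1,0,0,-2,-0.45,-0.21,0,-1,0,0,-2,-0.46,-0.2,0,-1,0,0,-2,-0.47,-0.18,0,-1,0,0,-2,-0.47,-0.16,0,-1,0,0,-2,-0.47,-0.15,0,-1,0,0,-2,-0.49,-0.12,0,-1,0,0,-2,-0.48,-0.12,0,-1]
}}

```text
time_s: 3.3
position: [0.6073, -0.0289, 0.0713]
tcp_rot: [[-0.978, -0.21, 0.004], [-0.21, 0.978, -0.001], [-0.004, -0.002, -1.0]]
force: [-0.7, 0.4, -0.1]
opening: 0.005
```

Run:
```python
from h import *
for n in ['wrist','scene']: cap(n,n+'2')
s=read_state();print(s['position'],s['force'])
```

```text
[ 0.6066513  -0.02897675  0.070965  ] [ 0.05699935 -0.08108218  0.76602006]
```

View pics/wrist2.png

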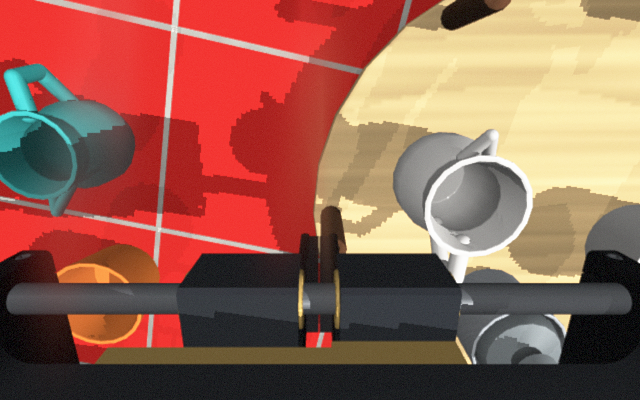

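View pics/scene2.png

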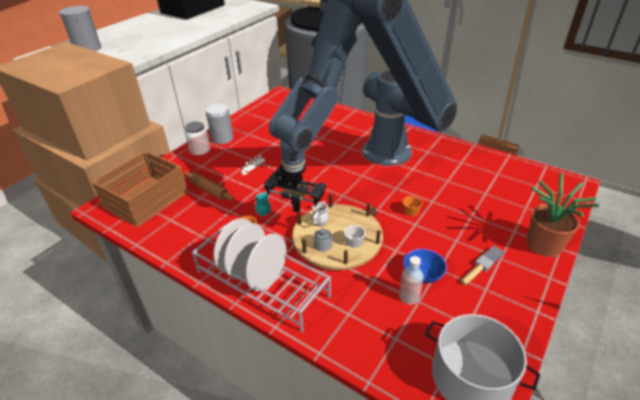

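Call:
{"op": "send_rows", "data": {
  "moves": [0,0,-2,-0.49,-0.09,0,-1,0,0,-2,-0.5,-0.08,0,-1,0,0,-2,-0.49,-0.06,0,-1,0,0,-2,-0.5,-0.04,0,-1,0,0,-2,-0.5,-0.03,0,-1,0,0,-2,-0.5,-0.01,0,-1,0,0,-2,-0.5,0.01,0,-1,0,0,-2,-0.49,0.03,0,-1,0,0,-2,-0.5,0.04,0,-1,0,0,-2,-0.5,0.06,0,-1,0,0,-2,-0.49,0.08,0,-1,0,0,-2,-0.49,0.09,0,-1]
}}

```text
time_s: 4.6
position: [0.5478, -0.0293, 0.07]
tcp_rot: [[-0.979, 0.206, 0.003], [0.206, 0.979, -0.001], [-0.003, -0.0, -1.0]]
force: [0.3, 0.2, 0.2]
opening: 0.009
```

Run:
```python
from h import *
for n in ['wrist','top']: cap(n,n+'3')
s=read_state();print(s['position'],s['force'])
```

```text
[ 0.54698841 -0.02905819  0.06975712] [0.08159423 0.35107128 0.72978682]
```

View pics/wrist3.png

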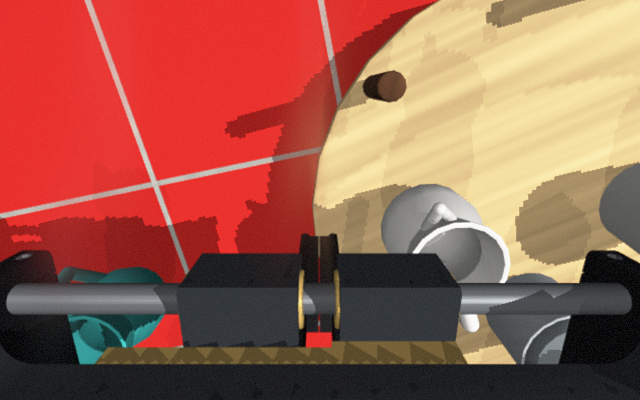

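Run:
```python
from h import *
s=cap('scene','scene3')
a=s['pixels'][150:290,240:420,::-1];cv2.imwrite('pics/s3.png',cv2.resize(a,None,fx=4,fy=4,interpolation=cv2.INTER_CUBIC))
c=load('top3');a=c['pixels'][100:260,220:440,::-1];cv2.imwrite('pics/t3.png',cv2.resize(a,None,fx=3,fy=3,interpolation=cv2.INTER_CUBIC))
```

```text
(no output)
```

View pics/s3.png

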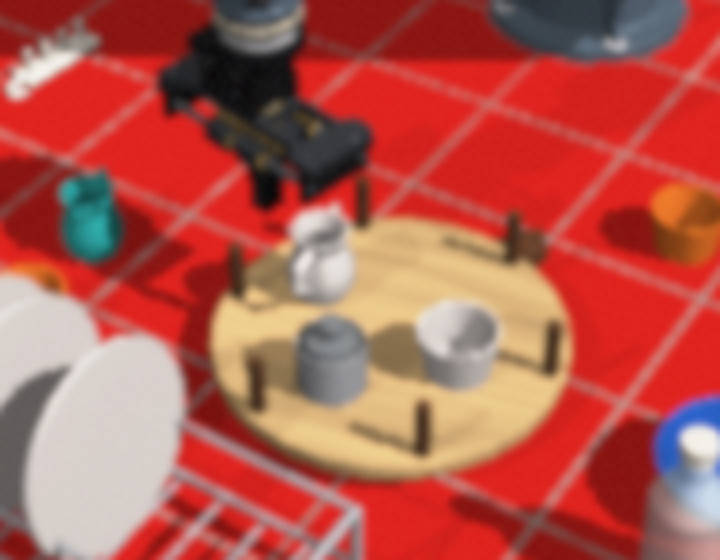

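View pics/t3.png

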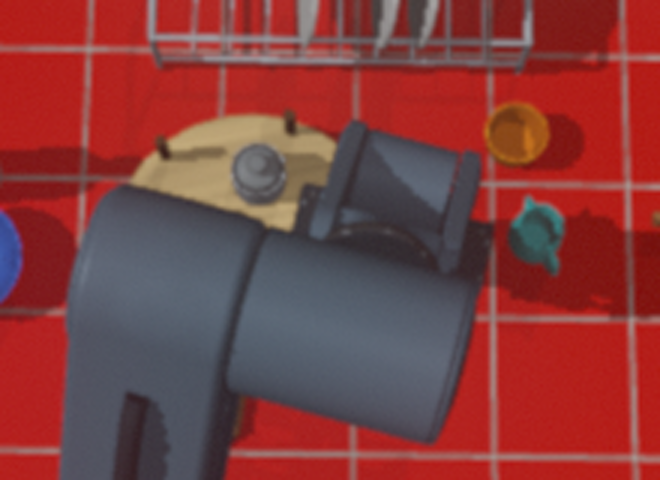

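Run:
```python
from h import *
s=load('scene3');st=read_state();p=np.array(st['position']);R=np.array(st['tcp_rot'])
print(((proj(s,[p,p-R[:,2]*.03])-[240,150])*4).round(), st['tau'])
w=load('wrist3');print(proj(w,[p,p-R[:,2]*.03,[p[0],p[1],.037]]), -KRt(w)[1].T@KRt(w)[2])
for t in (1,2): print(proj(load(f'wrist{t}'),[[.604,-.0235,.092],[.604,-.0235,.037]]))
print(proj(load('wrist2'),[[.6067,-.029,.071]]))
```

```text
[[265. 224.]
 [263. 197.]] [ 3.09448550e-02 -4.10010839e+01 -1.05976573e+01 -2.78726255e-02
  1.17769497e-01  3.57887603e-02]
[[317.71886165 233.92647553]
 [317.51738141 258.25305472]
 [317.88479158 214.19370702]] [ 0.46786156 -0.01190223  0.25384335]
[[333.6722749  141.42640159]
 [331.32739231 133.45947889]]
[[329.72361311 247.02457261]
 [327.43566335 210.89126922]]
[[318.47870958 233.32274375]]
```

Run:
```python
from h import *
s=load('scene3');p=s['pixels'][150:220,270:340,::-1].copy();a=cv2.resize(p,None,fx=8,fy=8,interpolation=cv2.INTER_NEAREST)
st=read_state();P=np.array(st['position'])
for i,z in enumerate([0,.02,.04,.07]):
    u=(proj(s,[P+[0,0,z]])[0]-[270,150]+.5)*8; cv2.circle(a,tuple(int(x) for x in u),3,(0,255,0),-1)
cv2.imwrite('pics/s3b.png',a)
w=load('wrist3');p=w['pixels'][210:360,240:400,::-1];a=cv2.resize(p,None,fx=4,fy=4);cv2.imwrite('pics/w3b.png',cv2.convertScaleAbs(a,alpha=2))
```

```text
(no output)
```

View pics/s3b.png

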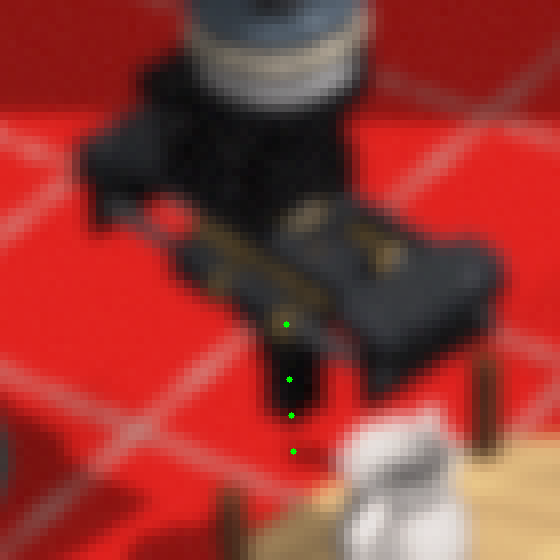

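View pics/w3b.png

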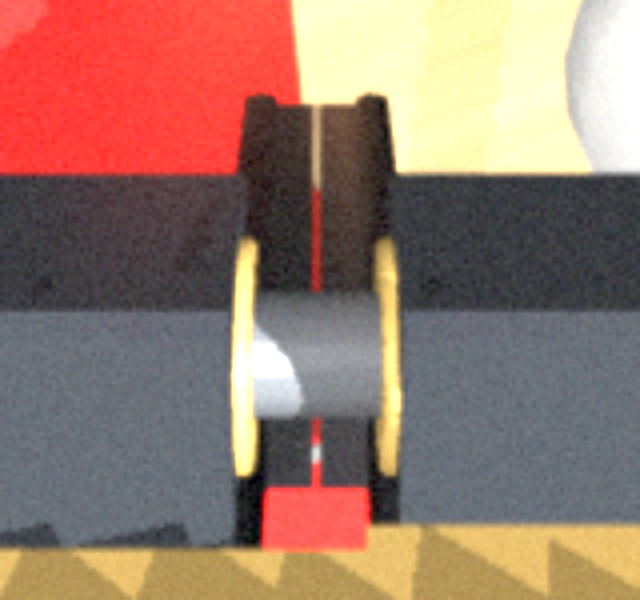

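The tray hasn't moved. The picture shows the real fingertips about 20 mm above the reported TCP, so they passed over the peg. I'll go back, turn the tool so the gripper's narrow side faces the tray centre, and work lower.

Call:
{"op": "send_rows", "data": {
  "moves": [0,0,0,0,0,3,-1,0,0,0,0,0,3,-1,0,0,-6.4,1.5,0.31,0,-1,0,0,-6.4,1.5,0.31,0,-1,0,0,-6.4,1.5,0.31,0,-1,0,0,-6.4,1.5,0.31,0,-1,0,0,-6.4,1.5,0.31,0,-1,0,0,-6.4,1.5,0.31,0,-1,0,0,-6.4,1.5,0.31,0,-1,0,0,0,0,0,-4,-1,0,0,0,0,0,-4,-1,0,0,0,0,0,0,-1,0,0,0,0,0,0,-1]
}}

```text
time_s: 6.05
position: [0.6518, -0.0077, 0.0485]
tcp_rot: [[-0.55, 0.835, -0.001], [0.835, 0.55, 0.0], [0.001, -0.0, -1.0]]
force: [0.6, -0.3, 1.2]
opening: 0.006
```

Run:
```python
from h import *
cap('wrist','wrist4');s=cap('scene','scene4')
p=s['pixels'][150:270,260:400,::-1].copy();a=cv2.resize(p,None,fx=5,fy=5,interpolation=cv2.INTER_NEAREST)
st=read_state();P=np.array(st['position'])
for z in [0,.02,.07]:
    u=(proj(s,[P+[0,0,z]])[0]-[260,150]+.5)*5; cv2.circle(a,tuple(int(x) for x in u),2,(0,255,0),-1)
cv2.imwrite('pics/s4b.png',a)
A=np.array([.5752,.1117]);d=P[:2]-A;R=np.array(st['tcp_rot'])
print(P,np.hypot(*d),np.degrees(np.arctan2(d[1],d[0])),np.degrees(np.arctan2(R[1,1],R[0,1])),st['force'],st['joint_positions'][5])
```

```text
[ 0.65370658 -0.00818877  0.05070647] 0.14330596938252002 -56.78207901578024 33.34629629552265 [0.56545772 0.14965824 0.02762866] -43.84038697193249
```

View pics/s4b.png

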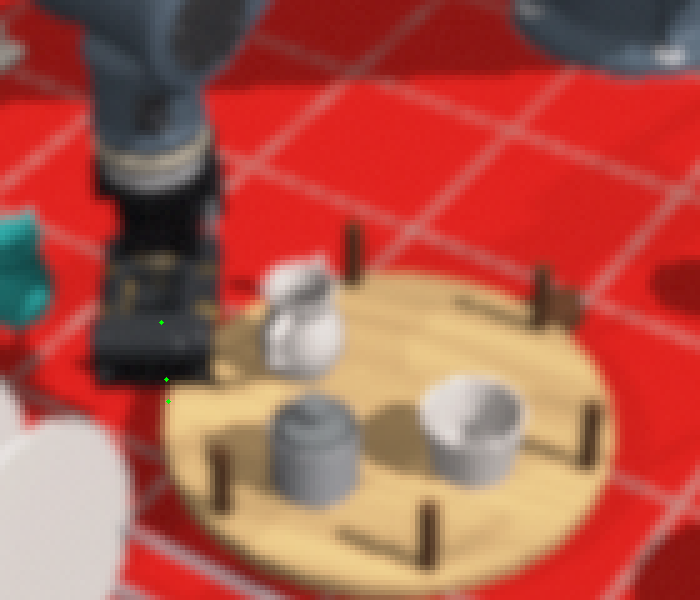

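View pics/wrist4.png

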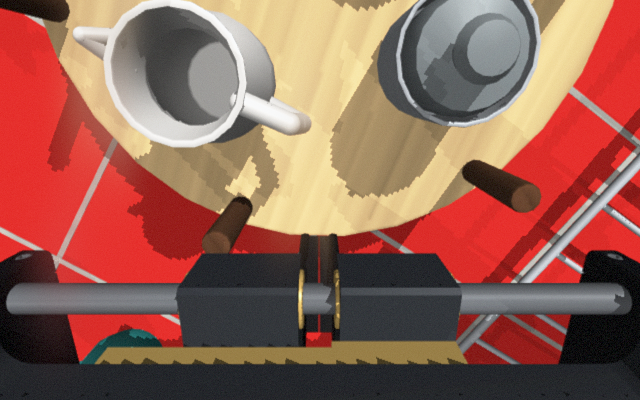

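```bash
cat >> h.py <<'E'
A=np.array([.5752,.1117])
def rows(p,a0,a1,st,R=.141):
    o=[];q=np.array(p[:2],float)
    n=round(abs(a1-a0)/st)
    for a in np.linspace(a0,a1,n+1)[1:]:
        t=A+R*np.array([np.cos(np.radians(a)),np.sin(np.radians(a))]); d=((t-q)*100).round(2); q=q+d/100
        o+=[0,0,-st,float(d[0]),float(d[1]),0,-1]
    return o,q
E
python3 - <<'E'
from h import *
o,q=rows([.653,-.008],-57,-87,2);print(o,q)
E
```

```text
[0, 0, -2, -0.52, -0.12, 0, -1, 0, 0, -2, -0.42, -0.24, 0, -1, 0, 0, -2, -0.44, -0.23, 0, -1, 0, 0, -2, -0.44, -0.22, 0, -1, 0, 0, -2, -0.45, -0.2, 0, -1, 0, 0, -2, -0.46, -0.18, 0, -1, 0, 0, -2, -0.46, -0.17, 0, -1, 0, 0, -2, -0.47, -0.15, 0, -1, 0, 0, -2, -0.47, -0.14, 0, -1, 0, 0, -2, -0.48, -0.12, 0, -1, 0, 0, -2, -0.48, -0.1, 0, -1, 0, 0, -2, -0.48, -0.09, 0, -1, 0, 0, -2, -0.49, -0.06, 0, -1, 0, 0, -2, -0.49, -0.06, 0, -1, 0, 0, -2, -0.49, -0.03, 0, -1] [ 0.5826 -0.0291]
```

Call:
{"op": "send_rows", "data": {
  "moves": [0,0,-2,-0.52,-0.12,0,-1,0,0,-2,-0.42,-0.24,0,-1,0,0,-2,-0.44,-0.23,0,-1,0,0,-2,-0.44,-0.22,0,-1,0,0,-2,-0.45,-0.2,0,-1,0,0,-2,-0.46,-0.18,0,-1,0,0,-2,-0.46,-0.17,0,-1,0,0,-2,-0.47,-0.15,0,-1,0,0,-2,-0.47,-0.14,0,-1,0,0,-2,-0.48,-0.12,0,-1,0,0,-2,-0.48,-0.1,0,-1,0,0,-2,-0.48,-0.09,0,-1]
}}

```text
time_s: 7.35
position: [0.5969, -0.0277, 0.0494]
tcp_rot: [[-0.159, 0.987, 0.003], [0.987, 0.159, -0.0], [-0.001, 0.003, -1.0]]
force: [1.4, 1.0, 0.3]
opening: 0.003
```

Run:
```python
from h import *
cap('wrist','wrist5')
st=read_state();P=np.array(st['position']);d=P[:2]-A
print(P,np.hypot(*d),np.degrees(np.arctan2(d[1],d[0])),st['force'])
```

```text
[ 0.59560932 -0.02772957  0.04923461] 0.1409153874519533 -81.67234082489013 [-0.67339435 -0.06901004 -0.38408091]
```

View pics/wrist5.png

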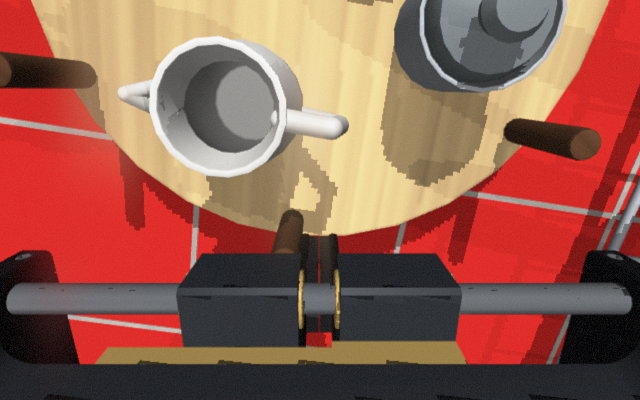

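Run:
```python
from h import *
o,q=rows([.596,-.0278],-81.4,-121.4,2);print(o,q)
o,q=rows(q,-121.4,-147.4,2);print(o,q)
```

```text
[0, 0, -2, -0.46, -0.06, 0, -1, 0, 0, -2, -0.49, -0.04, 0, -1, 0, 0, -2, -0.49, -0.04, 0, -1, 0, 0, -2, -0.49, -0.01, 0, -1, 0, 0, -2, -0.49, 0.0, 0, -1, 0, 0, -2, -0.5, 0.02, 0, -1, 0, 0, -2, -0.49, 0.04, 0, -1, 0, 0, -2, -0.49, 0.06, 0, -1, 0, 0, -2, -0.48, 0.07, 0, -1, 0, 0, -2, -0.49, 0.09, 0, -1, 0, 0, -2, -0.48, 0.1, 0, -1, 0, 0, -2, -0.47, 0.13, 0, -1, 0, 0, -2, -0.48, 0.14, 0, -1, 0, 0, -2, -0.46, 0.15, 0, -1, 0, 0, -2, -0.46, 0.17, 0, -1, 0, 0, -2, -0.46, 0.19, 0, -1, 0, 0, -2, -0.45, 0.2, 0, -1, 0, 0, -2, -0.44, 0.22, 0, -1, 0, 0, -2, -0.43, 0.24, 0, -1, 0, 0, -2, -0.43, 0.24, 0, -1] [ 0.5017 -0.0087]
[0, 0, -2, -0.41, 0.27, 0, -1, 0, 0, -2, -0.41, 0.28, 0, -1, 0, 0, -2, -0.39, 0.29, 0, -1, 0, 0, -2, -0.39, 0.3, 0, -1, 0, 0, -2, -0.37, 0.32, 0, -1, 0, 0, -2, -0.37, 0.34, 0, -1, 0, 0, -2, -0.35, 0.34, 0, -1, 0, 0, -2, -0.34, 0.36, 0, -1, 0, 0, -2, -0.33, 0.36, 0, -1, 0, 0, -2, -0.31, 0.38, 0, -1, 0, 0, -2, -0.3, 0.39, 0, -1, 0, 0, -2, -0.29, 0.4, 0, -1, 0, 0, -2, -0.27, 0.41, 0, -1] [0.4564 0.0357]
```

Call:
{"op": "send_rows", "data": {
  "moves": [0,0,-2,-0.46,-0.06,0,-1,0,0,-2,-0.49,-0.04,0,-1,0,0,-2,-0.49,-0.04,0,-1,0,0,-2,-0.49,-0.01,0,-1,0,0,-2,-0.49,0,0,-1,0,0,-2,-0.5,0.02,0,-1,0,0,-2,-0.49,0.04,0,-1,0,0,-2,-0.49,0.06,0,-1,0,0,-2,-0.48,0.07,0,-1,0,0,-2,-0.49,0.09,0,-1]
}}

```text
time_s: 8.4
position: [0.5487, -0.027, 0.0493]
tcp_rot: [[0.187, 0.982, 0.004], [0.982, -0.187, -0.001], [-0.001, 0.004, -1.0]]
force: [0.3, -0.7, -0.8]
opening: 0.006
```

Run:
```python
from h import *
cap('wrist','wrist6')
s=cap('scene','scene6')
p=s['pixels'][150:270,260:400,::-1].copy();cv2.imwrite('pics/s6.png',cv2.resize(p,None,fx=5,fy=5,interpolation=cv2.INTER_CUBIC))
st=read_state();P=np.array(st['position']);d=P[:2]-A
print(P,np.hypot(*d),np.degrees(np.arctan2(d[1],d[0])),st['force'])
```

```text
[ 0.54721401 -0.0264285   0.04900484] 0.14093508375694963 -101.45355967191891 [-0.05476682  0.20450919  0.05106188]
```

View pics/wrist6.png

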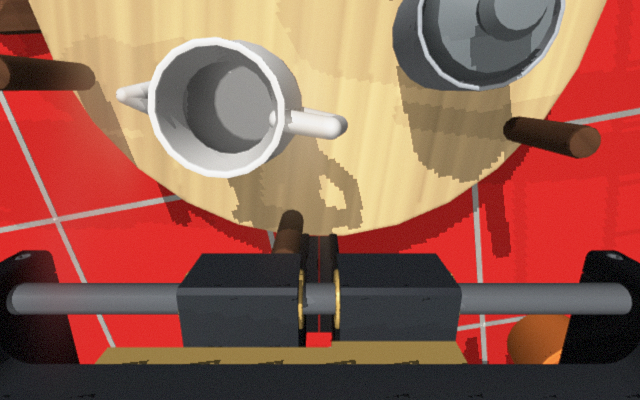

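View pics/s6.png

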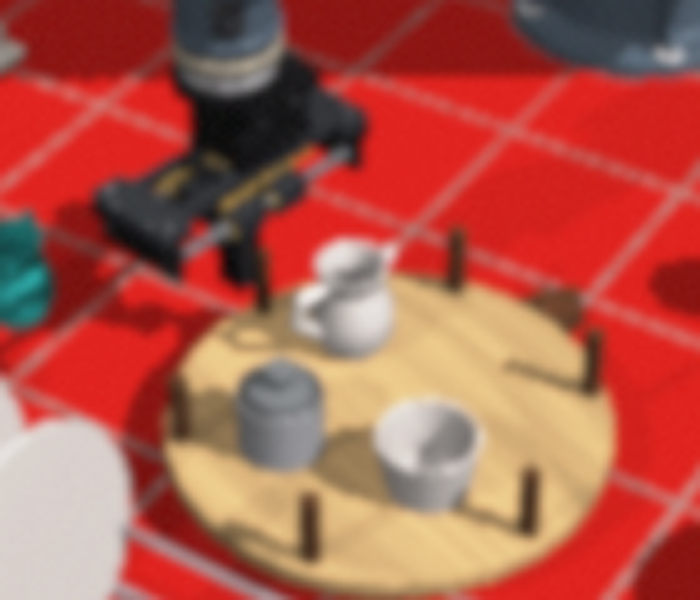

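The tray follows the finger: wrist view is unchanged (peg beside finger at (288,235), jug at (225,105)), and the scene view shows it turned by about 20°.

Call:
{"op": "send_rows", "data": {
  "moves": [0,0,-2,-0.48,0.1,0,-1,0,0,-2,-0.47,0.13,0,-1,0,0,-2,-0.48,0.14,0,-1,0,0,-2,-0.46,0.15,0,-1,0,0,-2,-0.46,0.17,0,-1,0,0,-2,-0.46,0.19,0,-1,0,0,-2,-0.45,0.2,0,-1,0,0,-2,-0.44,0.22,0,-1,0,0,-2,-0.43,0.24,0,-1,0,0,-2,-0.43,0.24,0,-1,0,0,-2,-0.41,0.27,0,-1,0,0,-2,-0.41,0.28,0,-1,0,0,-2,-0.39,0.29,0,-1,0,0,-2,-0.39,0.3,0,-1,0,0,-2,-0.37,0.32,0,-1,0,0,-2,-0.37,0.34,0,-1,0,0,-2,-0.35,0.34,0,-1,0,0,-2,-0.34,0.36,0,-1,0,0,-2,-0.33,0.36,0,-1]
}}

```text
time_s: 10.4
position: [0.469, 0.0197, 0.0488]
tcp_rot: [[0.751, 0.66, 0.002], [0.66, -0.751, -0.001], [0.001, 0.002, -1.0]]
force: [-0.5, -1.4, 0.7]
opening: 0.005
```

Run:
```python
from h import *
cap('wrist','wrist7');s=cap('scene','scene7')
p=s['pixels'][150:270,260:400,::-1].copy();cv2.imwrite('pics/s7.png',cv2.resize(p,None,fx=5,fy=5,interpolation=cv2.INTER_CUBIC))
st=read_state();P=np.array(st['position']);d=P[:2]-A
print(P,np.hypot(*d),np.degrees(np.arctan2(d[1],d[0])),st['force'],st['joint_positions'])
```

```text
[0.46803307 0.02029887 0.04864249] 0.1408506937939448 -139.53961494247187 [-0.67995165 -0.5301668   0.18221554] [-1.12231495e+01  3.36848317e+01  1.11651697e+02  1.31453507e-03
  3.46495760e+01  3.73985043e+01]
```

View pics/wrist7.png

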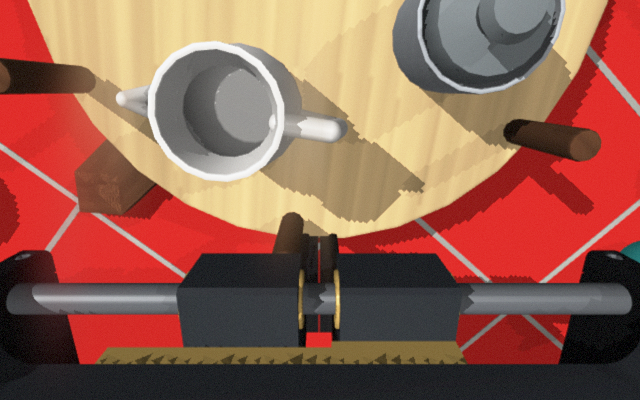

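View pics/s7.png

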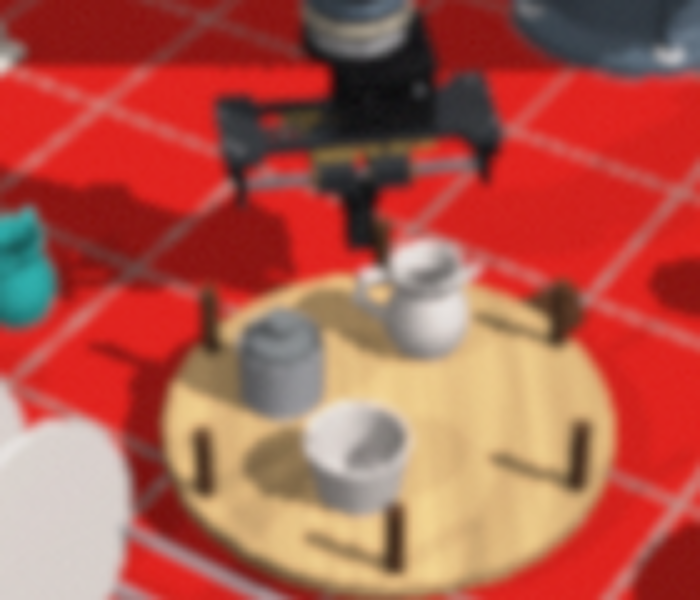

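Run:
```python
from h import *
c=load('wrist7');p=c['pixels'][:,:,::-1]
def pol(P): d=P[:,:2]-A; return np.c_[P[:,:2],np.hypot(*d.T)*1000,np.degrees(np.arctan2(d[:,1],d[:,0]))%360].round(3)
print('rim',pol(onplane(c,[[216,111]],.107)))
print('peg R',pol(onplane(c,[[585,145]],.092)))
print('tongue',pol(onplane(c,[[76,208]],.012)), pol(onplane(c,[[126,213]],.012)))
# tongue contour
cv2.imwrite('pics/w7t.png',cv2.resize(p[120:230,50:190],None,fx=5,fy=5))
s=load('scene7')
print('scene rim', pol(onplane(s,[[260+435/5,150+262/5]],.105)))
print('scene foot', pol(onplane(s,[[260+427/5,150+345/5]],.037)))
```

```text
rim [[5.01000e-01 9.70000e-02 7.56710e+01 1.91567e+02]]
peg R [[ 5.87000e-01 -2.30000e-02  1.35232e+02  2.74926e+02]]
tongue [[3.64000e-01 1.47000e-01 2.13997e+02 1.70597e+02]] [[3.83000e-01 1.19000e-01 1.91999e+02 1.77758e+02]]
scene rim [[4.9200e-01 1.0200e-01 8.4028e+01 1.8696e+02]]
scene foot [[5.01000e-01 1.02000e-01 7.48100e+01 1.87425e+02]]
```

View pics/w7t.png

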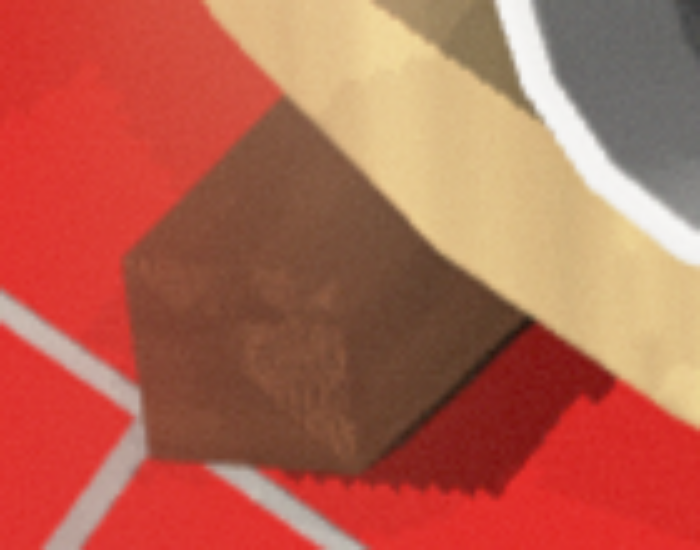

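Run:
```python
from h import *
c=load('wrist7')
f=lambda u,v:[u/5+50-.4,v/5+120-.4]
P=onplane(c,[f(148,458),f(125,262),f(362,470),f(285,97),f(530,322)],.012)[:,:2]
print(P.round(4))
def pol(P): d=np.atleast_2d(P)-A; return np.c_[np.hypot(*d.T)*1000,np.degrees(np.arctan2(d[:,1],d[:,0]))%360].round(2)
print('tip',pol(P[0]),'mid shoulders',pol((P[1]+P[2])/2),'width',np.hypot(*(P[1]-P[2])))
for a,b in ((3,1),(4,2)): d=P[b]-P[a];print(np.degrees(np.arctan2(d[1],d[0])))
d=P[1]-P[2];print('shoulder normal',np.degrees(np.arctan2(d[1],d[0]))+90)
```

```text
[[0.3635 0.1439]
 [0.3858 0.16  ]
 [0.3812 0.121 ]
 [0.4185 0.1555]
 [0.414  0.1154]]
tip [[214.17 171.36]] mid shoulders [[193.88 171.45]] width 0.039234444640463724
172.22472381187268
170.31387238804038
shoulder normal 173.27113596350748
```

Run:
```python
from h import *
o,q=rows([.4681,.020],-139.4,-151.4,2);print(o,q)
```

```text
[0, 0, -2, -0.31, 0.37, 0, -1, 0, 0, -2, -0.3, 0.39, 0, -1, 0, 0, -2, -0.29, 0.4, 0, -1, 0, 0, -2, -0.27, 0.41, 0, -1, 0, 0, -2, -0.26, 0.42, 0, -1, 0, 0, -2, -0.24, 0.43, 0, -1] [0.4514 0.0442]
```

Call:
{"op": "send_rows", "data": {
  "moves": [0,0,-2,-0.31,0.37,0,-1,0,0,-2,-0.3,0.39,0,-1,0,0,-2,-0.29,0.4,0,-1,0,0,-2,-0.27,0.41,0,-1,0,0,-2,-0.26,0.42,0,-1,0,0,-2,-0.24,0.43,0,-1,0,0,0,0,0,0,-1,0,0,0,0.7,-1.2,0,-1,0,0,0,0,0,4,-1,0,0,0,0,0,4,-1,0,0,0,0,0,4,-1,0,0,0,-1,2,2,-1,0,0,0,-1,2,2,-1,0,0,0,-1,2,0,-1,0,0,0,0,0,0,-1,0,0,0,0,0,0,-1]
}}

```text
time_s: 12.1
position: [0.4291, 0.0917, 0.2085]
tcp_rot: [[0.871, 0.491, 0.001], [0.491, -0.871, -0.001], [0.001, 0.001, -1.0]]
force: [-0.6, -0.9, 0.9]
opening: 0.001
```

Run:
```python
from h import *
cap('wrist','wrist8');s=cap('scene','scene8')
p=s['pixels'][150:270,260:400,::-1].copy();cv2.imwrite('pics/s8.png',cv2.resize(p,None,fx=5,fy=5,interpolation=cv2.INTER_CUBIC))
st=read_state();P=np.array(st['position'])
print(P,st['force'],st['time_s'],-KRt(s)[1].T@KRt(s)[2])
```

```text
[0.42919333 0.09139581 0.20803632] [ 0.27684813  0.05092628 -0.75747487] 12.2 [1.4980732  0.69444389 1.08033987]
```

View pics/wrist8.png

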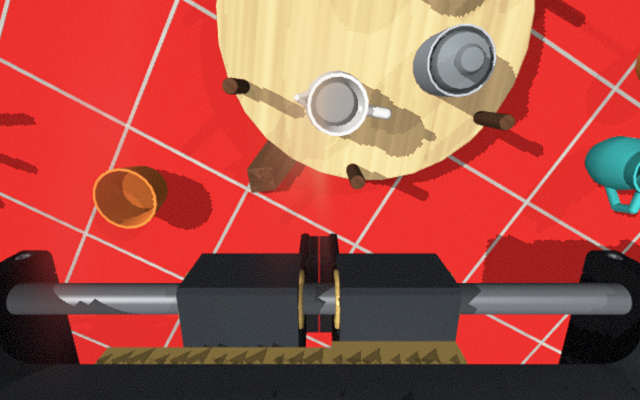

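View pics/s8.png

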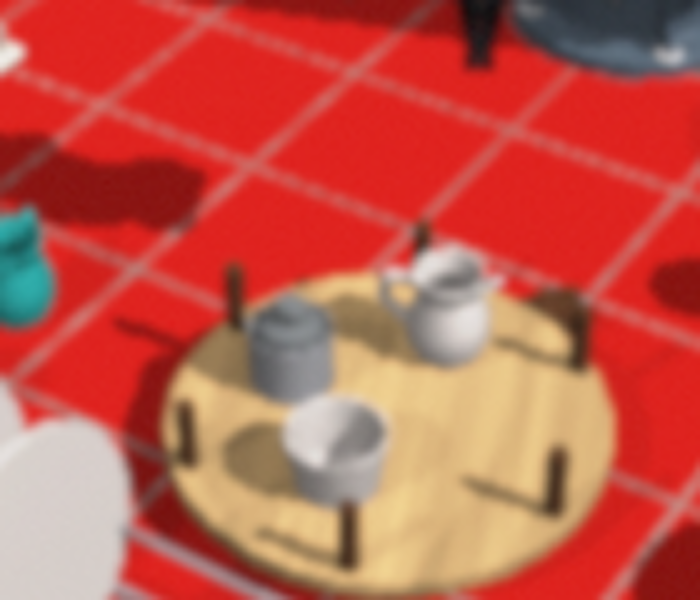

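```bash
cat > m.py <<'E'
from h import *
import sys
def meas(tag,x0=200,y0=0,x1=560,y1=200):
    c=load(tag);p=c['pixels'][:,:,::-1];hsv=cv2.cvtColor(p,cv2.COLOR_BGR2HSV)
    m=cv2.inRange(hsv,(12,40,90),(30,190,255));m[y1:]=0;m[:,:x0]=0;m[:,x1:]=0
    m=cv2.morphologyEx(m,cv2.MORPH_OPEN,np.ones((5,5)))
    cs,_=cv2.findContours(m,cv2.RETR_EXTERNAL,cv2.CHAIN_APPROX_NONE)
    h=cv2.convexHull(max(cs,key=cv2.contourArea))[:,0];h=h[(h[:,1]>3)]
    w=onplane(c,h,.037)[:,:2];g=np.ones(len(w),bool)
    for i in range(10):
        M=np.c_[2*w[g],np.ones(g.sum())];s=np.linalg.lstsq(M,(w[g]**2).sum(1),rcond=None)[0]
        R=np.sqrt(s[2]+s[:2]@s[:2]);e=np.abs(np.hypot(*(w-s[:2]).T)-R);g=e<max(.0015,np.median(e)*2)
    print('axis',s[:2],R,g.sum(),len(g)); return c,p,s[:2]
if __name__=='__main__':
    c,p,a=meas('wrist8'); cv2.imwrite('pics/w8.png',cv2.resize(p[50:200,230:420],None,fx=4,fy=4,interpolation=cv2.INTER_CUBIC))
E
python3 m.py
```

```text
axis [0.57528122 0.11365818] 0.14820443314398912 38 38
```

View pics/w8.png

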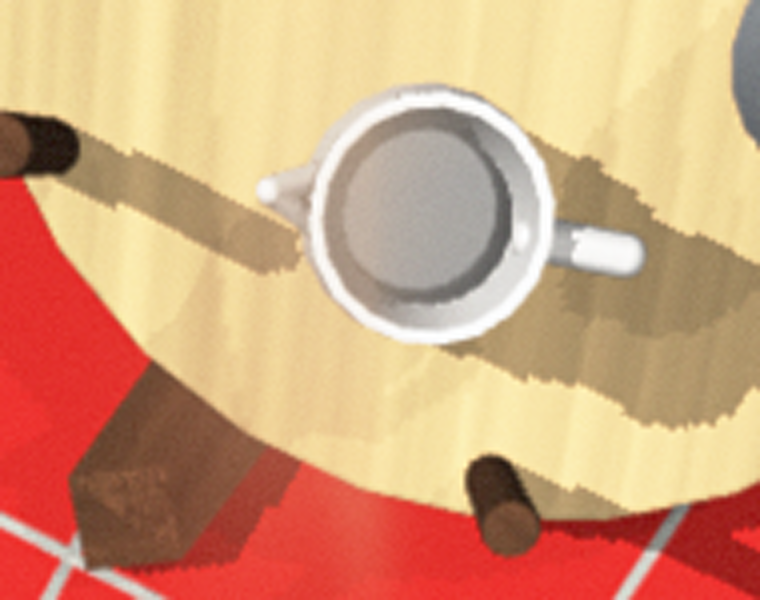

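Run:
```python
from h import *
c=load('wrist8');A=np.array([.5753,.1128])
f=lambda u,v:[u/4+230-.4,v/4+50-.4]
def pol(P): d=np.atleast_2d(P)[:,:2]-A; return np.c_[np.hypot(*d.T)*1000,np.degrees(np.arctan2(d[:,1],d[:,0]))%360].round(2)
T=onplane(c,[f(87,568),f(70,478),f(183,555),f(155,362),f(262,450)],.012)[:,:2]
print('tip',pol(T[0]),'sh',pol((T[1]+T[2])/2))
for a,b in ((3,1),(4,2)): d=T[b]-T[a];print(np.degrees(np.arctan2(d[1],d[0]))%360)
print('rim',pol(onplane(c,[f(432,217)],.107)),pol(onplane(c,[f(432,217)],.100)),'bottom',pol(onplane(c,[f(420,215)],.041)))
print('pegs',pol(onplane(c,[f(508,530),f(12,143)],.092)), 'L handle',pol(onplane(c,[f(266,190),f(630,252)],.1)))
print(proj(c,[[*A,.037]]))
s=load('scene8'); print('scene foot',pol(onplane(s,[[260+449/5,150+356/5]],.037)),'peg',pol(onplane(s,[[260+348/5,150+505/5],[260+235/5,150+267/5]],.092)))
```

```text
tip [[213.29 171.64]] sh [[193.7  171.76]]
171.52975432977973
172.15528164781227
rim [[ 76.69 179.88]] [[ 76.75 180.24]] bottom [[ 78.23 181.09]]
pegs [[137.16 201.61]
 [135.3  142.2 ]] L handle [[ 94.42 160.18]
 [ 74.14 212.37]]
[[374.7897206   27.56970686]]
scene foot [[ 73.21 173.85]] peg [[139.16  23.63]
 [132.87 261.77]]
```

Call:
{"op": "send_rows", "data": {
  "moves": [0,0,0,1.45,-2.93,0,-1,0,0,0,1.45,-2.93,0,-1,0,0,0,0,0,0,-1,0,0,0,0,0,-4,-1,0,0,0,0,0,-4,-1,0,0,0,0,0,-4,-1,0,0,0,0,0,-3.9,-1,0,0,0,0,0,0,-1,0,0,0,0,0,0,-1]
}}

```text
time_s: 13.1
position: [0.457, 0.0336, 0.0488]
tcp_rot: [[0.872, 0.489, -0.003], [0.489, -0.872, 0.0], [-0.002, -0.002, -1.0]]
force: [0.6, 0.7, 0.9]
opening: 0.005
```

Run:
```python
from h import *
st=read_state();P=np.array(st['position']);d=P[:2]-A;print(P,np.hypot(*d),np.degrees(np.arctan2(d[1],d[0])),st['force'])
o,q=rows([.4583,.0329],-146,-160,1);print(o,q)
```

```text
[0.45695391 0.03357268 0.04880082] 0.1417251361411757 -146.54654254212306 [0.62905304 0.65865277 0.88700576]
[0, 0, -1, -0.14, 0.2, 0, -1, 0, 0, -1, -0.13, 0.21, 0, -1, 0, 0, -1, -0.13, 0.21, 0, -1, 0, 0, -1, -0.12, 0.21, 0, -1, 0, 0, -1, -0.12, 0.21, 0, -1, 0, 0, -1, -0.12, 0.22, 0, -1, 0, 0, -1, -0.11, 0.22, 0, -1, 0, 0, -1, -0.11, 0.22, 0, -1, 0, 0, -1, -0.11, 0.22, 0, -1, 0, 0, -1, -0.1, 0.23, 0, -1, 0, 0, -1, -0.1, 0.22, 0, -1, 0, 0, -1, -0.09, 0.23, 0, -1, 0, 0, -1, -0.09, 0.23, 0, -1, 0, 0, -1, -0.09, 0.23, 0, -1] [0.4427 0.0635]
```

Call:
{"op": "send_rows", "data": {
  "moves": [0,0,-0.7,-0.14,0.2,0,-1,0,0,-0.7,-0.13,0.21,0,-1,0,0,-0.7,-0.13,0.21,0,-1,0,0,-0.7,-0.12,0.21,0,-1,0,0,-0.7,-0.12,0.21,0,-1,0,0,-0.7,-0.12,0.22,0,-1,0,0,-0.7,-0.11,0.22,0,-1,0,0,-0.7,-0.11,0.22,0,-1,0,0,-0.7,-0.11,0.22,0,-1,0,0,-0.7,-0.1,0.23,0,-1,0,0,-0.7,-0.1,0.22,0,-1,0,0,-0.7,-0.09,0.23,0,-1,0,0,-0.7,-0.09,0.23,0,-1,0,0,-0.7,-0.09,0.23,0,-1,0,0,0,0,0,0,-1]
}}

```text
time_s: 14.6
position: [0.441, 0.0648, 0.0492]
tcp_rot: [[0.943, 0.334, -0.001], [0.334, -0.943, 0.0], [-0.001, -0.001, -1.0]]
force: [0.1, -0.6, 0.1]
opening: -0.001
```

Call:
{"op": "send_rows", "data": {
  "moves": [0,0,0,0.4,-1,0,-1,0,0,0,0,0,4,-1,0,0,0,0,0,4,-1,0,0,0,0,0,4,-1,0,0,0,-1,2,3,-1,0,0,0,-1,2,1,-1,0,0,0,-1,2,0,-1,0,0,0,0,0,0,-1,0,0,0,0,0,0,-1]
}}

```text
time_s: 15.5
position: [0.4156, 0.1139, 0.2091]
tcp_rot: [[0.942, 0.335, -0.0], [0.335, -0.942, -0.0], [-0.001, 0.0, -1.0]]
force: [0.3, -0.4, 0.2]
opening: 0.005
```

Run:
```python
from h import *
cap('wrist','wrist9');cap('top','top9');s=cap('scene','scene9')
from m import meas
c,p,a=meas('wrist9'); cv2.imwrite('pics/w9.png',cv2.resize(p[50:200,220:410],None,fx=4,fy=4,interpolation=cv2.INTER_CUBIC))
st=read_state();print(st['position'],st['force'],st['time_s'])
p=s['pixels'][150:270,260:400,::-1].copy();cv2.imwrite('pics/s9.png',cv2.resize(p,None,fx=5,fy=5,interpolation=cv2.INTER_CUBIC))
```

```text
axis [0.5752559  0.11363031] 0.14818263104960755 35 35
[0.41615784 0.11353876 0.20887973] [ 0.84618071 -0.38726784  0.14510153] 15.65
```

View pics/w9.png

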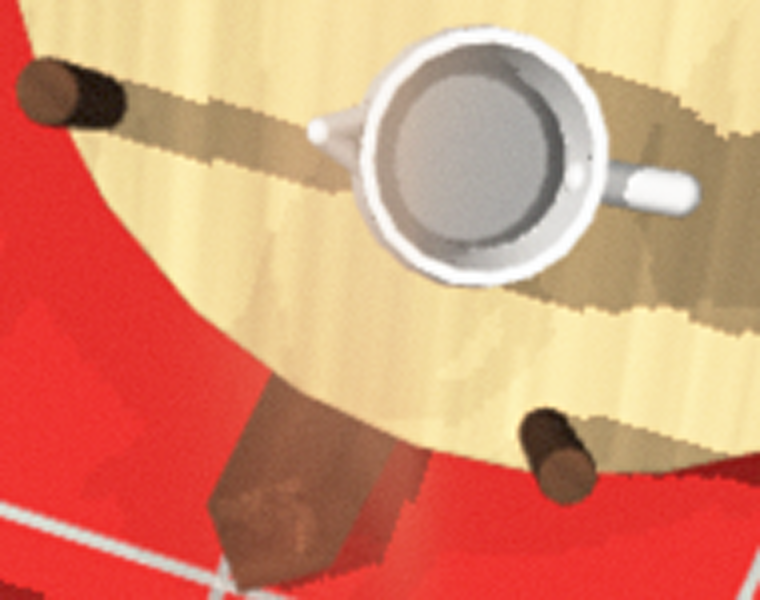

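View pics/s9.png

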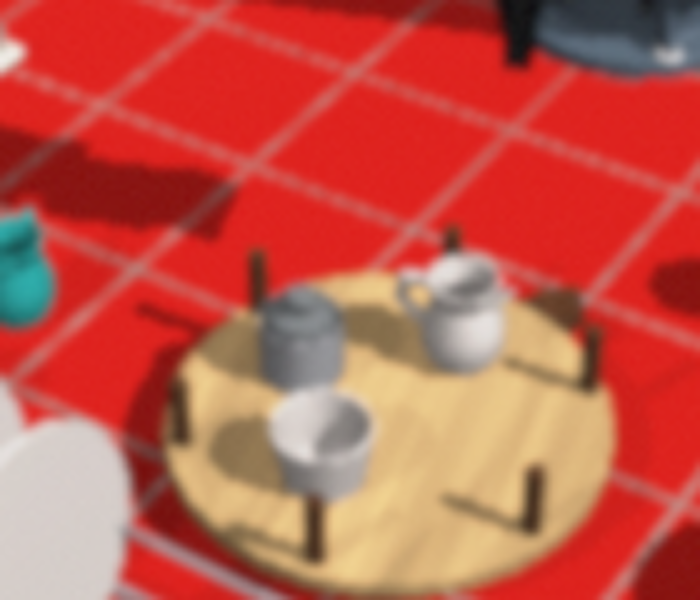

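```bash
cat > m9.py <<'E'
from h import *
import sys
def pol(P,A): d=np.atleast_2d(P)[:,:2]-A; return np.c_[np.hypot(*d.T)*1000,np.degrees(np.arctan2(d[:,1],d[:,0]))%360].round(2)
def rep(tag,org,A,tongue,rim,bot,pegs,base=None):
    c=load(tag); f=lambda q:[q[0]/4+org[0]-.4,q[1]/4+org[1]-.4]
    T=onplane(c,[f(q) for q in tongue],.012)[:,:2]
    print('tip',pol(T[0],A),'sh',pol((T[1]+T[2])/2,A),end=' ')
    for a,b in ((3,1),(4,2)): d=T[b]-T[a];print('side',np.degrees(np.arctan2(d[1],d[0]))%360,end=' ')
    print('\nrim',pol(onplane(c,[f(rim)],.107),A),'bottom',pol(onplane(c,[f(bot)],.041),A),'pegs',pol(onplane(c,[f(q) for q in pegs],.092),A))
E
python3 - <<'E'
from m9 import *
for A in ([.5752,.1117],[.5753,.1136]):
    rep('wrist9',(220,50),np.array(A),[(240,590),(209,500),(328,570),(272,373),(402,440)],(484,156),(475,157),[(565,475),(48,92)])
c=load('wrist9');print(proj(c,[[.5752,.1117,.037]]),-KRt(c)[1].T@KRt(c)[2])
E
```

```text
tip [[213.   171.35]] sh [[194.26 171.35]] side 171.98756143087215 side 170.34832936185458 
rim [[ 77.05 170.03]] bottom [[ 76.31 171.37]] pegs [[136.46 192.18]
 [138.54 132.71]]
tip [[212.82 171.86]] sh [[194.08 171.91]] side 171.98756143087215 side 170.34832936185458 
rim [[ 76.85 171.44]] bottom [[ 76.14 172.8 ]] pegs [[136.98 192.95]
 [137.22 133.28]]
[[378.00806269  13.4180207 ]] [0.49321211 0.14185253 0.39315946]
```

Call:
{"op": "send_rows", "data": {
  "moves": [0,0,0,0,0,4,-1,0,0,0,-1.4,3.8,0,-1,0,0,0,-1.4,3.8,0,-1,0,0,0,-1.4,3.8,0,-1,0,0,0,-1.4,3.8,0,-1,0,0,0,-1.4,3.8,0,-1,0,0,0,-1.4,3.8,0,-1,0,0,0,-1.4,3.8,0,-1,0,0,0,-1.4,3.8,0,-1,0,0,0,-1.4,3.8,0,-1,0,0,0,-1.4,3.8,0,-1,0,0,0,-1.4,3.8,0,-1,0,0,0,0,0,0,-1,0,0,0,0,0,0,-1]
}}

```text
time_s: 17.05
position: [0.262, 0.5322, 0.2481]
tcp_rot: [[0.942, 0.335, -0.001], [0.335, -0.942, -0.002], [-0.001, 0.002, -1.0]]
force: [0.4, -0.3, -0.3]
opening: 0.004
```

Run:
```python
from h import *
c=cap('top','top10')
p=c['pixels'][:,:,::-1];cv2.imwrite('pics/t10.png',cv2.resize(p[125:265,235:375],None,fx=4,fy=4,interpolation=cv2.INTER_CUBIC))
st=read_state();print(st['position'],st['force'],st['time_s'])
```

```text
[0.26222547 0.53135442 0.24831481] [ 0.0788661  -0.72641757 -0.18649607] 17.1
```

View pics/top10.png

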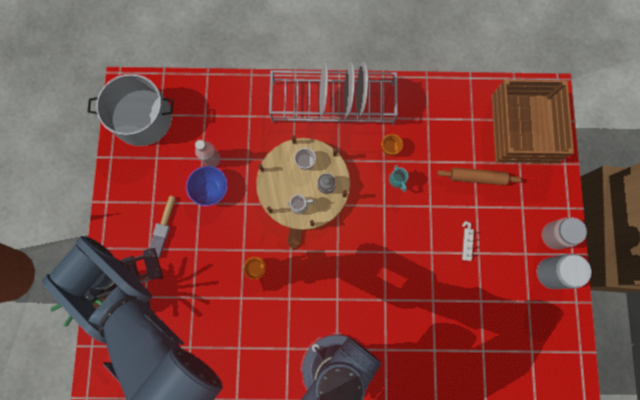

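View pics/t10.png

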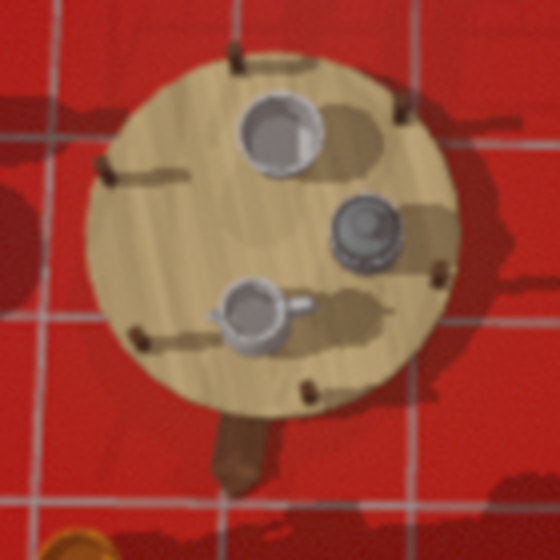

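Run:
```python
from m9 import *
rep('top10',(235,125),np.array([.5748,.111]),[(235,497),(213,474),(259,478),(219,418),(269,420)],(255,307),(255,316),[(309,384),(136,334),(440,268),(402,97),(235,46),(101,163)])
```

```text
tip [[211.18 172.74]] sh [[194.63 172.22]] side 175.50681803453858 side 171.57519099483457 
rim [[ 75.4  172.81]] bottom [[ 70.29 169.49]] pegs [[134.75 193.81]
 [137.64 133.14]
 [136.91 253.31]
 [139.85 313.97]
 [140.32  12.75]
 [138.38  73.07]]
```

```bash
python3 -c "
from rig import *
print(hand_in())"
```

```text
the job is handed in; nothing more can be done
None
```

The white jug now stands at the front, in line with the tongue to within about 1°. I turned the tray about 90° clockwise by pushing one rim peg with the shut fingers, then handed the job in at about 17 s.

- **Alignment:** the wrist view puts the jug at about 171.4° and the tongue at about 171.6°. The top view, taken with the arm clear, puts them at about 172.8° and 172.5°. Single sightings of the jug varied by up to about 3°.
- **Scene:** the last top view shows the jug, cup and caddy upright on the tray. The bowl, bottle, brush, clip, rolling pin and look-alikes looked unmoved by eye. The arm is well clear, and contact force readings stayed below about 2 N.
- **What went wrong:** the first pass missed, because the real fingertips sit about 20 mm above the reported tool point and went over the peg. The tray did not move, and I repeated the push lower down.

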